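Back off the roller press by one ratchet notch

TASK

The hand-turned roller press on the craft table has been wound one notch too far. With a fingertip, lift the red pawl by its side bar and tip it over until it stays up by itself, push a spoke of the star handle to turn the brass ratchet wheel backward by exactly one notch (its top going away from the robot, the way the pawl was blocking), then tip the pawl back so that it drops fully into that next gap. Only push, with nothing gripped or picked up, and leave the other things on the table where they stand.

Things in the scene. Friction and masses are not known exactly. Their poses are not given: they have to be found in the camera images.
- press: Grey roller press fixed to the table, turned by up to 0.5 rad. Sizes in mm in its own frame: origin on the table straight under the brass ratchet wheel; z up; y along the axle, from star handle (-y) to rollers (+y). Side plates at y 22 to 34 and 200 to 212, x -60 to 60, 205 high; base x -80 to 80. Bed board at height 100, x -140 to 140, y 47 to 187.
- ratchet_hub (a point): Centre of the brass ratchet wheel, on the axle: x 0, y 0, z 130 of the press. The wheel is upright, 12 thick (y -6 to 6), with 10 teeth: root radius 38, tip radius 48, 36 degrees a notch. Axes turn with the wheel.
- star_hub (a point): Centre of the star handle, on the same shaft at press x 0, y -85, z 130: 5 round steel spokes, 10 diameter, 72 degrees apart (one per two teeth), each ending in a black ball of 20 diameter centred 95 from the axle. Between wheel and star there is only the shaft (20 diameter).
- wheel (a joint): Turn of ratchet wheel, star handle and upper roller together, rad. Grows backward: the wheel's top moves to the press's +x. At the start 0 within 0.05; one notch backward = 0.628. Friction of 0.12 N m holds it where it is left. With the pawl down, the pawl's nose stops it after about 0.13 rad of play backward.
- pawl (a joint): Turn of the red pawl, rad: 0 fully down in a gap of the wheel, growing as it is lifted, its bar moving up and to press +x; stop at 1.3. It weighs about 90 g and is top-heavy: beyond about 0.95 it falls over to 1.3 and stays up; pushed back below that it falls down to the wheel by itself. Resting on top of a tooth it reads about 0.2.
- pawl_pivot (a point): The pawl's pivot, at press x 46, y 0, z 190, its axis along y. The red arm (y -6 to 6) runs from it towards -x, the nose hanging over x 0; a stem at x 16 to 20 rises to the side bar.
- pawl_bar (a point): Finger point at mid-length of the pawl's red side bar: round, 10 diameter, along the press's y, free from y -6 to -47 (this point at y -27). Pawl down: x 20, z 234 of the press; fully up: x 81, z 227; highest z 241 at x 46 on the way. Axes turn with the pawl.
- spoke_ball (a point): Centre of the black ball of the uppermost spoke, 95 from the axle, at press y -85. At wheel 0 this spoke leans 18 degrees from upright to the press's -x; one notch backward brings it 18 degrees past upright to +x.
- stamp: Loose wooden hand stamp, 40 diameter, 62 high, near the press; origin at the underside's centre. Bystander.
- tape_roll: Loose yellow tape roll lying flat, 68 diameter, 20 high, near the press; origin at the underside's centre. Bystander.
- glue_bottle: Loose white glue bottle, 52 diameter, 130 high; origin at the underside's centre. Bystander.
- bead_jar: Loose green glass jar with blue cap, 60 diameter, 70 high; origin at the underside's centre. Bystander.
- pencil_cup: Loose blue cup with three pencils, 68 diameter, 155 high; origin at the underside's centre. Bystander.
- scissors: Loose scissors lying flat, 160 long, 10 high, black loops; origin at their pivot. Bystander.
- card_box: Loose closed cardboard box 100 x 70 x 45 high; origin at the underside's centre. Bystander.

How it is judged:
By the outcome, as a careful person would: the job done as asked, in the order asked, and still so for the second after the job is handed in, with the robot touching nothing.
It also fails if it takes over 54 s, if anything falls off the work surface, if the arm or the gripper's body presses on something with over 40 N, if the wrist force passes 120 N, or if a joint passes its speed limit or range.

ROBOT

A 6-joint arm with a two-finger parallel gripper is mounted at the origin on the work surface. World frame = base frame: x ahead of the robot, y to its left, z up, the work surface at z = 0. Lengths are in mm, angles in rad, forces in N, time in s.
With the tool pointing down it reaches from about 425 to 1125 mm from the base axis. Payload 14.9 kg.
Tool frame: the origin (TCP) lies on the centre line of the jaws, within the pads' length; the fingertips stand 14 mm ahead of it and the grasp point (between the pads) lies 5 mm behind it; y points along the fingers, z is the direction in which the jaws open and shut, and the axes are right-handed (so a half turn about y gives the same grasp; the last joint's range is limited). The gripper opens to 91 mm and grips with 3 to 60 N. Pads are 32 mm wide; open, the fingers measure 118 mm over their backs; the gripper's body (76 mm by 178 mm) begins 60 mm behind the grasp point.
Start: joints at [1.295, 0.379, 1.734, -0, 1.028, -0.033], TCP at [168.301, 679.479, 195.632] pointing down, gripper open.
Joint ranges: [-2.77, 2.77], [-0.74, 2.19], [0, 2.66], [-1.06, 4.2], [0.31, 2.87], [-3.08, 3.08]. Speed limits (rad/s): [1.89, 1.89, 2.39, 3.14, 3.14, 3.14].

INTERFACE

Orientations are given as a unit quaternion [w, x, y, z].
In Python, from plant import bot gives the robot as it stands.
- The arm moves only by the tool apply_moves, never from a script. Its argument "motion" is a list of rows, each an object with "linear": the shift along the tool's x, y, z in mm, a list of three; "spin": the turn about the tool's y in rad; "hand": the finger opening in mm, from 0 to 91.2. A call has 1 to 20 rows; each row shifts and turns the pose as measured when the row begins, along the tool's axes as they then stand; what a row does not reach is not made up. A row lasts 1/12 s, in which the tool goes at most 41.7 mm and 7.16 degrees, less where a joint would pass 70% of its speed; a pose out of reach is approached as far as the arm can. A call with a gripper value outside its range is refused whole. The fingers move at their own pace and stop on an object; the grip force is fixed at half the most. Time passes only in rows, so rows that do not move let the fingers close. It gives the time, the measured TCP pose, the force and the opening at its end, in the units of the state.
- bot.get_state(): the state, without advancing time (a new reading comes with each control period).
- bot.snapshot(name): name is "side" or "top"; returns the picture (384x512x3 uint8, red, green, blue); there is no depth.
- bot.camera_params(name): a dict with "K" (3x3 intrinsics, pixels), "k1" (the pictures are not rectified: a ray, as slopes to the right and down, at radius r is drawn at 1 + k1 r^2 times it, then the intrinsics apply), "xyz" and "attitude" of the camera in the world. Camera axes: x right, y down, z forward; pixel columns grow to the right and rows downward; lengths in mm; the calibration is good to about 2 mm. A picture is of the moment at which its call begins. camera_params takes no time and is no camera call.
- bot.hand_in(): hands the job in, once; it reports no verdict.
The state is a dict: "clock": time; "joint_positions": joint angles; "qvel": joint speeds; "joint_torque": joint torques, N m; "eef_pos": TCP position; "ee_rot": TCP orientation; "contact_force": force on the tool from outside, world axes, zero at the start; "moment": the same for the moment, N m; "gripper_width": finger opening in mm.
Only numpy, scipy, OpenCV 4.12 (cv2) and the standard library are available. Lean on these libraries where they do the work, as an engineer would, in place of code of your own. Each camera call takes 0.05 s, during which the arm holds its last target.

## Working session

There is one attempt and no reset: what is moved stays moved. The work goes in short steps, Python scripts to look and compute and a tool call to move; the robot and the scene stay as the last step left them, time stands still between calls to the robot, and variables do not carry over. Pictures are saved under pics/ and viewed, and the job is handed in when it is done.

Besides the shell and the picture viewer there is one more tool, called after "Emit:" as name(argument=value, ...), one argument or row to a line, values as JSON. apply_moves: Moves the arm, as the interface text tells. Its arguments: {"type":"object","properties":{"motion":{"type":"array"}},"required":["motion"]}

```bash
ls; mkdir -p pics; python3 - <<'E'
from plant import bot
import cv2
print(bot.get_state())
for n in("side","top"):
    print(n,bot.camera_params(n))
    cv2.imwrite(f"pics/{n}0.png",bot.snapshot(n)[:,:,::-1])
E
```

```text
pics
{'clock': 0.0, 'joint_positions': array([ 1.29472140e+00,  3.79397727e-01,  1.73477809e+00, -3.93594202e-05,
        1.02849080e+00, -3.33037067e-02]), 'qvel': array([ 0.00040094,  0.00050317, -0.0006363 ,  0.00075694, -0.00066535,
       -0.00017867]), 'joint_torque': array([-3.86385829e-03, -7.63676262e+01, -4.34400845e+01,  6.50080643e-02,
        4.21079854e-02, -7.38986046e-05]), 'eef_pos': array([168.18033934, 679.0712599 , 194.99717443]), 'ee_rot': array([-0.70152752,  0.70228153, -0.08566154,  0.08556808]), 'contact_force': array([-0.46182046, -0.24559364, -0.20705248]), 'moment': array([ 0.0097435 , -0.04138254,  0.06978989]), 'gripper_width': 91.27932811574735}
side {'K': array([[432.23449645,   0.        , 249.04312971],
       [  0.        , 432.23449645, 198.75420107],
       [  0.        ,   0.        ,   1.        ]]), 'k1': -0.05370702877112975, 'xyz': array([ -28.56986096, -568.17659984, 1137.21834347]), 'attitude': array([-0.32173803,  0.86578883, -0.36258698,  0.12419752])}
top {'K': array([[438.88044561,   0.        , 254.59464964],
       [  0.        , 438.88044561, 187.01977201],
       [  0.        ,   0.        ,   1.        ]]), 'k1': -0.17154851318493983, 'xyz': array([ 320.13808447,   17.41850861, 1447.15164215]), 'attitude': array([-0.04987159,  0.71073459, -0.6986421 ,  0.06533284])}
```

View pics/side0.png

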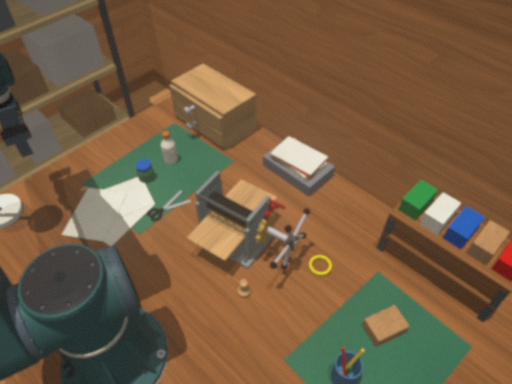

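View pics/top0.png

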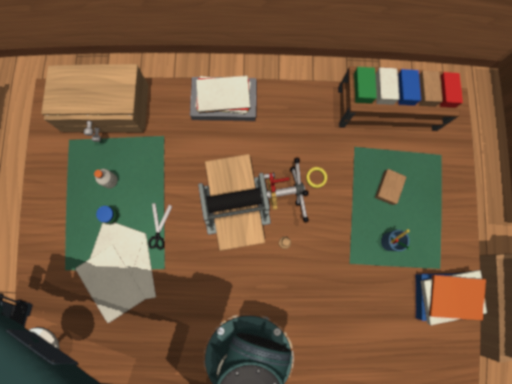

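```bash
cat > h.py <<'E'
import numpy as np, cv2
from scipy.spatial.transform import Rotation as R
from plant import bot
P={n:bot.camera_params(n) for n in("side","top")}
def rot(q): return R.from_quat([q[1],q[2],q[3],q[0]])
def proj(n,X):
    p=P[n]; X=np.atleast_2d(X).astype(float)
    c=rot(p['attitude']).inv().apply(X-p['xyz']); s=c[:,:2]/c[:,2:]
    s=s*(1+p['k1']*(s**2).sum(1,keepdims=True))
    return s@p['K'][:2,:2].T+p['K'][:2,2]
def ray(n,uv):
    p=P[n]; d=(np.array(uv,float)-p['K'][:2,2])/p['K'][0,0]
    s=d.copy()
    for _ in range(30): s=d/(1+p['k1']*(s@s))
    v=rot(p['attitude']).apply([s[0],s[1],1]); return p['xyz'],v/np.linalg.norm(v)
def onz(n,uv,z):
    o,v=ray(n,uv); return o+v*(z-o[2])/v[2]
def tri(a,b):
    o1,v1=ray("side",a);o2,v2=ray("top",b)
    t=np.linalg.lstsq(np.c_[v1,-v2],o2-o1,rcond=None)[0]
    p,q=o1+t[0]*v1,o2+t[1]*v2
    return (p+q)/2,np.linalg.norm(p-q)
def crop(n,name,x0,y0,w,h,f,im=None):
    im=bot.snapshot(n) if im is None else im
    c=cv2.resize(im[y0:y0+h,x0:x0+w],None,fx=f,fy=f,interpolation=cv2.INTER_CUBIC)
    cv2.imwrite(f"pics/{name}.png",c[:,:,::-1]); return im
E
python3 - <<'E'
from h import *
for n,b in(("side",(180,160,160,120)),("top",(190,145,150,112))):
    im=cv2.imread(f"pics/{n}0.png")[:,:,::-1]; crop(n,n+"0c",*b,5,im)
E
```

```text
(no output)
```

View pics/side0c.png

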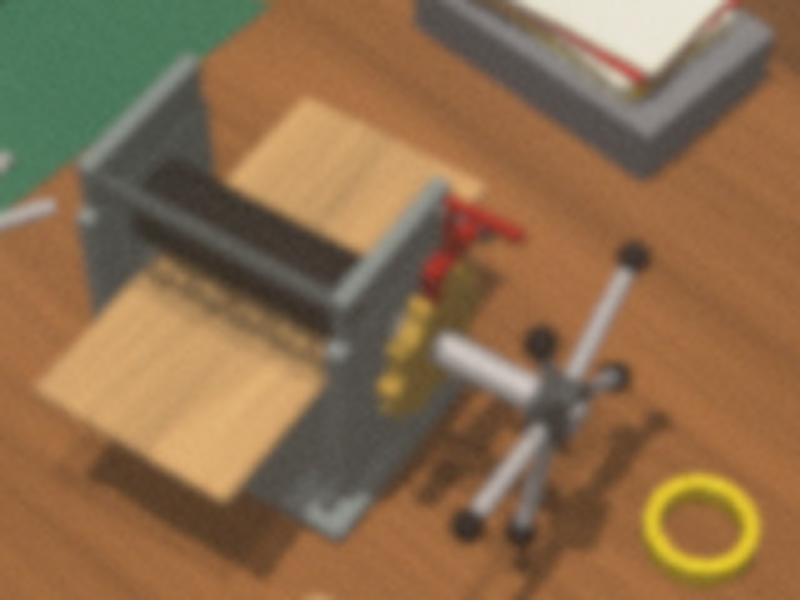

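View pics/top0c.png

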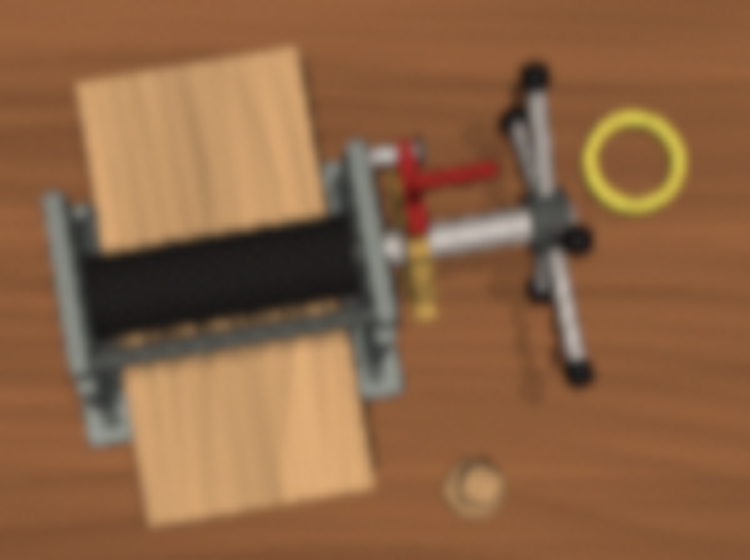

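```bash
cat >> h.py <<'E'
def press_to_world(X,q): return R.from_euler('z',q[2]).apply(np.atleast_2d(X).astype(float))+[q[0],q[1],0]
def balls(w):
    a=np.deg2rad([-18,54,126,198,270])+w
    return np.c_[95*np.sin(a),-85+0*a,130+95*np.cos(a)]
E
cat > fit.py <<'E'
from h import *
from scipy.optimize import least_squares
T=np.array([[575,240],[533,75],[515,120],[540,290],[578,372]])/5+[190,145]
S=np.array([[540,342],[632,257],[615,377],[520,533],[468,525]])/5+[180,160]
B=np.array([[75,82],[297,47],[375,488],[148,526]])/5+[190,145]
Bx=np.array([[140,187,100],[140,47,100],[-140,47,100],[-140,187,100]])
def f(q):
    bl=press_to_world(balls(q[3]),q)
    return np.r_[proj("top",bl)-T,proj("side",bl)-S,proj("top",press_to_world(Bx,q))-B].ravel()
r=least_squares(f,[600,-50,0.1,0]); print(r.x); print(r.fun.reshape(-1,2).round(1))
q=r.x
for k,p in dict(bar=[20,-27,234],barend=[20,-47,234],pivot=[46,0,190],hub=[0,0,130],platetop=[60,22,205],platetop2=[-60,22,205]).items():
    w=press_to_world(p,q); print(k,w.round(1),((proj("side",w)-[180,160])*5).round(),((proj("top",w)-[190,145])*5).round())
for n,uv,z in (("top",(190+633/5,145+161/5),10),("top",(190+482/5,145+482/5),60)): print(onz(n,uv,z))
E
python3 fit.py
```

```text
[ 5.18218385e+02 -6.41562259e+01  1.91153531e-01  3.38387452e-02]
[[ 0.4 -0.3]
 [ 0.2  0.1]
 [-0.  -0. ]
 [ 0.2 -0.1]
 [ 0.2 -0.2]
 [-0.1  0.2]
 [-0.2  0. ]
 [-0.4  0. ]
 [-0.3 -0.1]
 [-0.4  0.2]
 [ 0.2  0.2]
 [-0.3 -0.2]
 [-0.1 -0.4]
 [ 0.1 -0.1]]
bar [[543.  -86.9 234. ]] [[492. 224.]] [[464. 173.]]
barend [[ 546.8 -106.5  234. ]] [[524. 239.]] [[499. 167.]]
pivot [[563.4 -55.4 190. ]] [[473. 224.]] [[404. 151.]]
hub [[518.2 -64.2 130. ]] [[428. 341.]] [[412. 243.]]
platetop [[572.9 -31.2 205. ]] [[454. 175.]] [[364. 129.]]
platetop2 [[455.1 -54.  205. ]] [[335. 315.]] [[401. 332.]]
[ 594.30232779 -219.82123816   10.        ]
[ 376.70594637 -114.31454991   60.        ]
```

```bash
cat >> h.py <<'E'
Q=np.array([518.2,-64.2,0.1912])
def st():
    s=bot.get_state(); Rm=rot(s['ee_rot']); 
    pp=R.from_euler('z',-Q[2]).apply(s['eef_pos']-[Q[0],Q[1],0])
    print('t',s['clock'],'pos',s['eef_pos'].round(1),'press',pp.round(1),'F',s['contact_force'].round(1),'w',round(s['gripper_width'],1),'j',s['joint_positions'].round(2))
    print('axes in press (cols x,y,z)\n',(R.from_euler('z',-Q[2])*Rm).as_matrix().round(3))
    return s,Rm,pp
def go(pp_t):
    s,Rm,pp=st(); w=press_to_world(pp_t,Q)[0]; print('linear',Rm.inv().apply(w-s['eef_pos']).round(1))
E
python3 -c "
from h import *
s,Rm,pp=st(); print(Rm.as_matrix().round(3)); go([-25,-27,290])"
```

```text
t 0.1 pos [168.2 679.1 195. ] press [-202.4  796.3  195. ] F [-0.5 -0.3 -0.2] w 91.1 j [ 1.29  0.38  1.73 -0.    1.03 -0.03]
axes in press (cols x,y,z)
 [[ 0.907 -0.     0.42 ]
 [-0.42  -0.001  0.907]
 [-0.    -1.    -0.001]]
[[ 0.971 -0.     0.24 ]
 [-0.24  -0.001  0.971]
 [-0.    -1.    -0.001]]
t 0.1 pos [168.2 679.1 195. ] press [-202.4  796.3  195. ] F [-0.5 -0.3 -0.2] w 91.1 j [ 1.29  0.38  1.73 -0.    1.03 -0.03]
axes in press (cols x,y,z)
 [[ 0.907 -0.     0.42 ]
 [-0.42  -0.001  0.907]
 [-0.    -1.    -0.001]]
linear [ 507.1  -94.3 -672.5]
```

Emit:
apply_moves(
  motion=[
    {"linear": [0,-25,0],"spin": -0.108,"hand": 0},
    {"linear": [0,-25,0],"spin": -0.108,"hand": 0},
    {"linear": [0,-25,0],"spin": -0.108,"hand": 0},
    {"linear": [0,-25,0],"spin": -0.108,"hand": 0},
    {"linear": [35,0,0],"spin": 0,"hand": 0},
    {"linear": [35,0,0],"spin": 0,"hand": 0},
    {"linear": [35,0,0],"spin": 0,"hand": 0},
    {"linear": [35,0,0],"spin": 0,"hand": 0},
    {"linear": [0,0,-40],"spin": 0,"hand": 0},
    {"linear": [0,0,-40],"spin": 0,"hand": 0},
    {"linear": [0,0,-40],"spin": 0,"hand": 0},
    {"linear": [0,0,-40],"spin": 0,"hand": 0},
    {"linear": [0,0,-40],"spin": 0,"hand": 0},
    {"linear": [0,0,-40],"spin": 0,"hand": 0},
    {"linear": [0,0,-40],"spin": 0,"hand": 0},
    {"linear": [0,0,-40],"spin": 0,"hand": 0},
    {"linear": [0,0,-40],"spin": 0,"hand": 0},
    {"linear": [0,0,-40],"spin": 0,"hand": 0},
  ],
)

```text
clock: 1.6
eef_pos: [394.8, 306.5, 291.0]
ee_rot: [-0.698, 0.707, 0.075, -0.08]
contact_force: [1.7, -0.2, 1.0]
gripper_width: 0.3
```

```bash
python3 -c "
from h import *
go([-25,-27,290])"
```

```text
t 1.6 pos [394.8 306.5 291. ] press [-50.7 387.4 291. ] F [ 1.7 -0.2  1. ] w 0.3 j [ 0.62 -0.05  2.05 -0.01  1.15 -1.17]
axes in press (cols x,y,z)
 [[ 1.    -0.009 -0.029]
 [ 0.028 -0.012  1.   ]
 [-0.01  -1.    -0.012]]
linear [  13.9    5.9 -414.9]
```

Emit:
apply_moves(
  motion=[
    {"linear": [0,0,-40],"spin": 0.028,"hand": 0},
    {"linear": [0,0,-40],"spin": 0,"hand": 0},
    {"linear": [0,0,-40],"spin": 0,"hand": 0},
    {"linear": [0,0,-40],"spin": 0,"hand": 0},
    {"linear": [0,0,-40],"spin": 0,"hand": 0},
    {"linear": [0,0,-40],"spin": 0,"hand": 0},
    {"linear": [0,0,-40],"spin": 0,"hand": 0},
    {"linear": [0,0,-40],"spin": 0,"hand": 0},
    {"linear": [0,0,-40],"spin": 0,"hand": 0},
    {"linear": [0,0,-40],"spin": 0,"hand": 0},
    {"linear": [0,0,0],"spin": 0,"hand": 0},
  ],
)

```text
clock: 2.52
eef_pos: [469.2, -108.9, 296.1]
ee_rot: [-0.699, 0.709, 0.064, -0.069]
contact_force: [-0.3, 0.5, 0.2]
gripper_width: 0.2
```

```bash
python3 -c "
from h import *
go([-25,-27,229])"
```

```text
t 2.5167 pos [ 469.2 -108.9  296.1] press [-56.6 -34.5 296.1] F [-0.3  0.5  0.2] w 0.2 j [-0.27 -0.1   2.09 -0.02  1.15 -2.02]
axes in press (cols x,y,z)
 [[ 1.    -0.008  0.003]
 [-0.003 -0.014  1.   ]
 [-0.008 -1.    -0.014]]
linear [32.1 66.8  8.6]
```

Emit:
apply_moves(
  motion=[
    {"linear": [15,0,5],"spin": 0,"hand": 0},
    {"linear": [14,0,3],"spin": 0,"hand": 0},
    {"linear": [0,25,0],"spin": 0,"hand": 0},
    {"linear": [0,25,0],"spin": 0,"hand": 0},
    {"linear": [0,16,0],"spin": 0,"hand": 0},
    {"linear": [0,0,0],"spin": 0,"hand": 0},
  ],
)

```text
clock: 3.02
eef_pos: [498.8, -97.0, 227.7]
ee_rot: [-0.699, 0.709, 0.063, -0.067]
contact_force: [-1.2, 0.9, 0.5]
gripper_width: 0.6
```

```bash
python3 -c "
from h import *
go([-2,-27,229])
crop('side','s1',180,160,160,120,5);crop('top','t1',190,145,150,112,5)"
```

```text
t 3.0167 pos [498.8 -97.  227.7] press [-25.3 -28.5 227.7] F [-1.2  0.9  0.5] w 0.6 j [-0.23  0.03  2.1  -0.02  1.01 -1.97]
axes in press (cols x,y,z)
 [[ 1.    -0.006  0.007]
 [-0.007 -0.014  1.   ]
 [-0.006 -1.    -0.014]]
linear [23.3 -1.5  1.6]
```

View pics/s1.png

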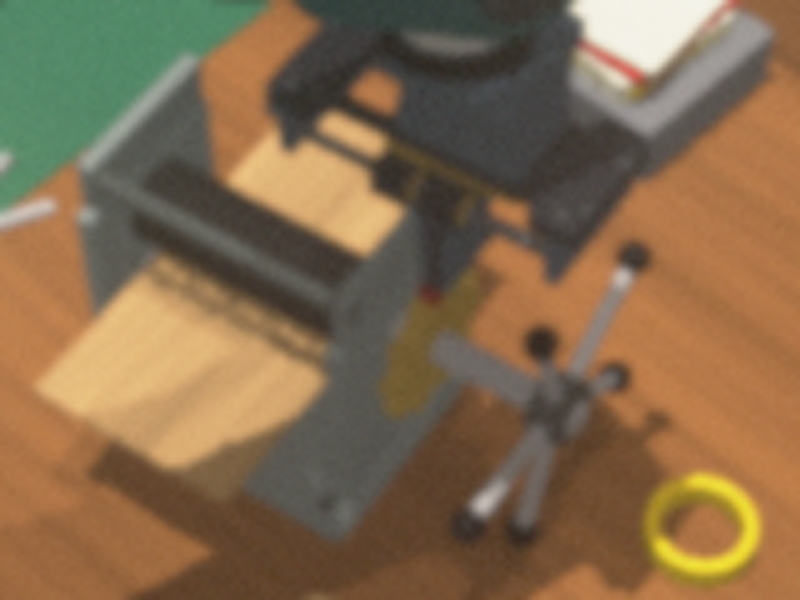

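View pics/t1.png

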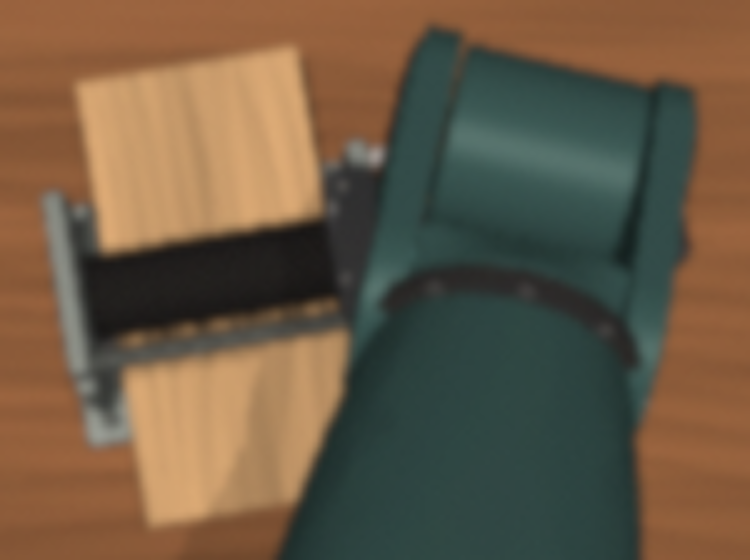

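Emit:
apply_moves(
  motion=[
    {"linear": [7,0,1],"spin": 0,"hand": 0},
    {"linear": [6,0,0],"spin": 0,"hand": 0},
    {"linear": [5,0,0],"spin": 0,"hand": 0},
    {"linear": [5,0,0],"spin": 0,"hand": 0},
    {"linear": [5,0,0],"spin": 0,"hand": 0},
    {"linear": [5,0,0],"spin": 0,"hand": 0},
  ],
)

```text
clock: 3.62
eef_pos: [538.0, -89.1, 235.8]
ee_rot: [-0.698, 0.71, 0.067, -0.064]
contact_force: [0.9, -0.5, -0.1]
gripper_width: 0.3
```

```bash
python3 -c "
from h import *
go([57,-27,229])"
```

```text
t 3.6167 pos [538.  -89.1 235.8] press [ 14.8 -28.2 235.8] F [ 0.9 -0.5 -0.1] w 0.3 j [-0.2   0.08  2.03 -0.02  1.02 -1.95]
axes in press (cols x,y,z)
 [[ 1.     0.003  0.006]
 [-0.006 -0.018  1.   ]
 [ 0.003 -1.    -0.018]]
linear [42.2  6.9  1.6]
```

Emit:
apply_moves(
  motion=[
    {"linear": [4,4,0],"spin": 0,"hand": 0},
    {"linear": [4,3,0],"spin": 0,"hand": 0},
    {"linear": [4,1,0],"spin": 0,"hand": 0},
    {"linear": [4,1,0],"spin": 0,"hand": 0},
    {"linear": [4,1,0],"spin": 0,"hand": 0},
  ],
)

```text
clock: 4.03
eef_pos: [560.3, -85.2, 224.9]
ee_rot: [-0.698, 0.71, 0.067, -0.064]
contact_force: [-0.7, -0.8, 0.5]
gripper_width: 0.4
```

```bash
python3 -c "
from h import *
go([57,-27,229])
crop('side','s2',180,160,160,120,5)"
```

```text
t 4.0333 pos [560.3 -85.2 224.9] press [ 37.4 -28.6 224.9] F [-0.7 -0.8  0.5] w 0.4 j [-0.18  0.13  1.99 -0.02  1.01 -1.93]
axes in press (cols x,y,z)
 [[ 1.     0.003  0.006]
 [-0.006 -0.018  1.   ]
 [ 0.003 -1.    -0.018]]
linear [19.6 -4.   1.7]
```

View pics/s2.png

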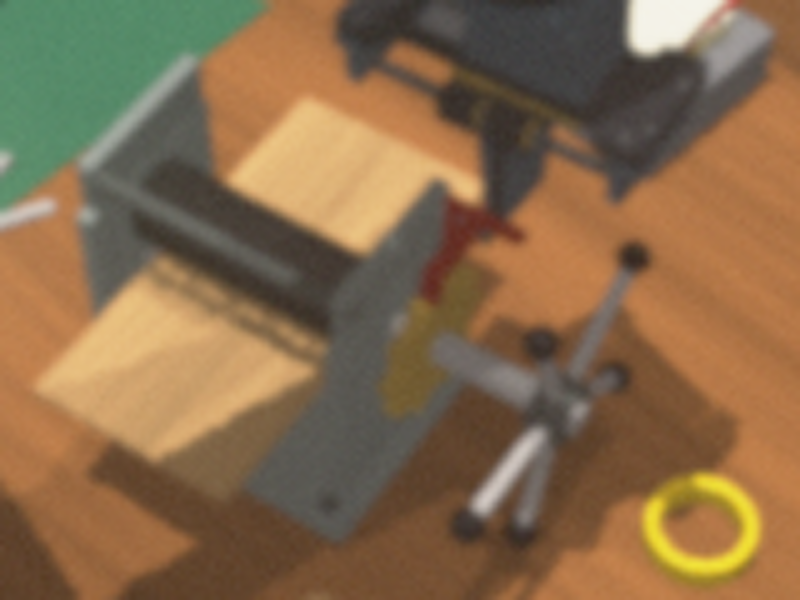

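```bash
python3 -c "
from h import *
s=bot.get_state();Rm=rot(s['ee_rot'])
for d in ([0,14,0],[16,14,0],[-16,14,0],[0,14,13],[0,14,-13],[0,-40,0]):
  print(d,((proj('side',s['eef_pos']+Rm.apply(d))-[180,160])*5).round())
for x,z in((20,234),(46,241),(81,227)):
  print(((proj('side',press_to_world([[x,-6,z],[x,-47,z]],Q))-[180,160])*5).round())
crop('side','s2b',250,180,60,45,12)
"
```

```text
[0, 14, 0] [[510. 231.]]
[16, 14, 0] [[525. 213.]]
[-16, 14, 0] [[495. 250.]]
[0, 14, 13] [[490. 221.]]
[0, 14, -13] [[531. 241.]]
[0, -40, 0] [[513. 167.]]
[[459. 208.]
 [524. 240.]]
[[485. 169.]
 [549. 200.]]
[[516. 146.]
 [580. 176.]]
```

View pics/s2b.png

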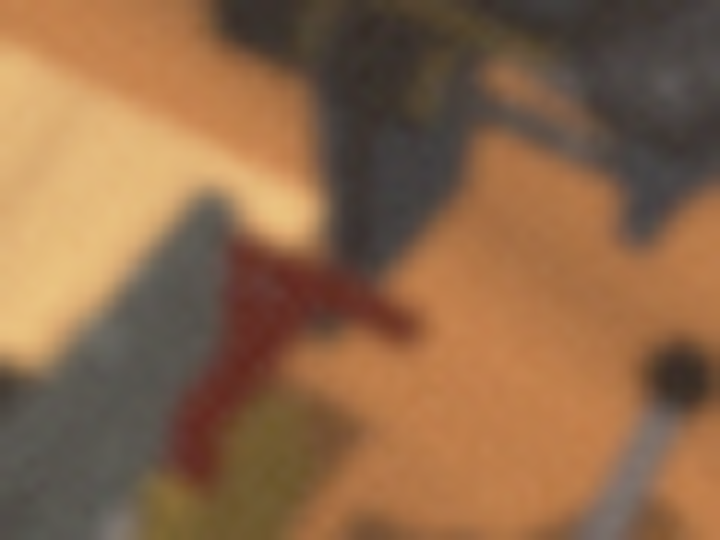

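```bash
python3 -c "
from h import *
s=bot.get_state();Rm=rot(s['ee_rot'])
print(s['clock'],s['eef_pos'],s['qvel'])
for d in ([-16,14,-13],[-16,14,0],[16,14,-13],[-16,-20,-13],[-38,-65,-89],[-38,-65,89],[38,-65,-89]):
  a=s['eef_pos']+Rm.apply(d); b=np.array([498.8,-97,227.7])+Rm.apply(d)
  print(d,((proj('side',a)-[180,160])*5).round(),((proj('side',b)-[180,160])*5).round())
crop('side','s2c',230,80,130,150,4)
crop('top','t2c',190,100,150,150,4)
"
```

```text
4.1333 [560.42992899 -85.16709511 224.9161528 ] [-0.00357731 -0.01190013  0.01166286 -0.00216661  0.00540247 -0.00473276]
[-16, 14, -13] [[515. 260.]] [[454. 334.]]
[-16, 14, 0] [[495. 250.]] [[433. 324.]]
[16, 14, -13] [[545. 222.]] [[486. 294.]]
[-16, -20, -13] [[517. 220.]] [[454. 295.]]
[-38, -65, -89] [[626. 253.]] [[563. 334.]]
[-38, -65, 89] [[333. 113.]] [[265. 185.]]
[38, -65, -89] [[698. 158.]] [[640. 233.]]
```

View pics/s2c.png

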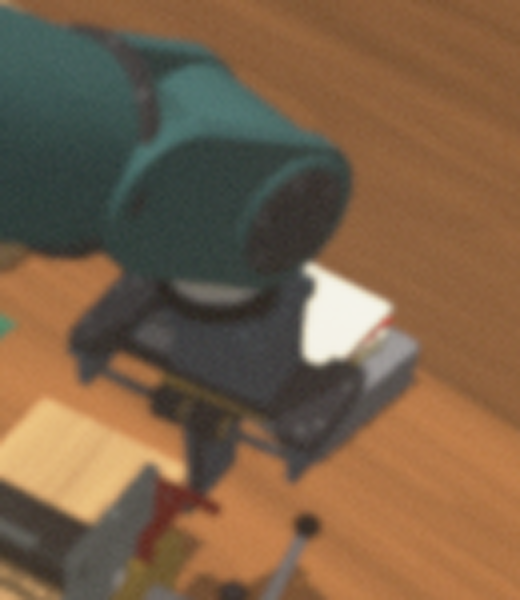

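View pics/t2c.png

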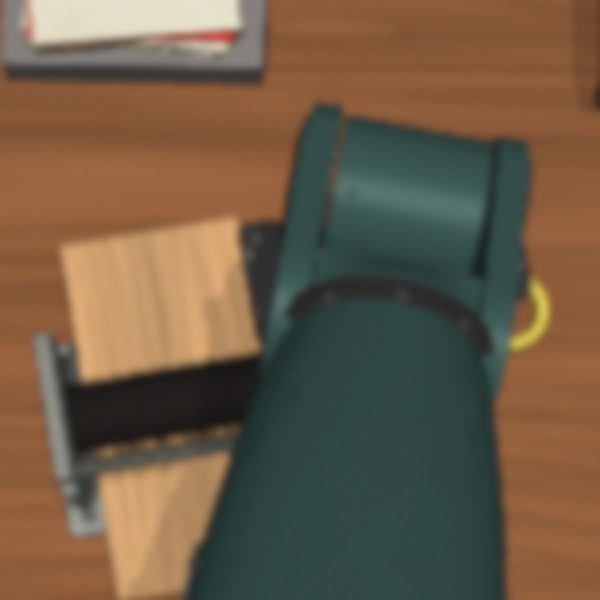

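```bash
python3 -c "
from h import *
s=bot.get_state();Rm=rot(s['ee_rot'])
for d in ([-38,-65,-89],[-38,-65,89],[38,-65,-89],[38,-65,89]):
  a=s['eef_pos']+Rm.apply(d)
  print(d,((proj('top',a)-[190,100])*4).round(),((proj('side',a)-[230,80])*4).round())
# start pose
print(P['side'])
for d in ([0,0,0],[0,14,0]):
  print(proj('side',np.array([168,679,195])+np.array([0,0,-d[1]])),proj('top',np.array([168,679,195])+np.array([0,0,-d[1]])))
"
```

```text
[-38, -65, -89] [[514. 312.]] [[300. 523.]]
[-38, -65, 89] [[254. 356.]] [[ 66. 411.]]
[38, -65, -89] [[493. 204.]] [[358. 446.]]
[38, -65, 89] [[235. 246.]] [[129. 343.]]
{'K': array([[432.23449645,   0.        , 249.04312971],
       [  0.        , 432.23449645, 198.75420107],
       [  0.        ,   0.        ,   1.        ]]), 'k1': -0.05370702877112975, 'xyz': array([ -28.56986096, -568.17659984, 1137.21834347]), 'attitude': array([-0.32173803,  0.86578883, -0.36258698,  0.12419752])}
[[ 26.34891082 150.0393313 ]] [[ 18.7449929  303.03010055]]
[[ 28.05256122 153.151337  ]] [[ 20.97824547 302.64318952]]
```

```bash
python3 -c "
from h import *
im=cv2.imread('pics/side0.png')[:,:,::-1]; crop('side','s0g',0,40,80,140,5,im)
im=cv2.imread('pics/top0.png')[:,:,::-1]; crop('top','t0g',0,250,120,134,5,im)
Rm=rot([-0.70152752,0.70228153,-0.08566154,0.08556808])
for d in ([16,14,59],[-16,14,59],[16,14,46],[-16,14,46],[16,14,-59],[-16,14,-59],[16,14,-46],[-16,14,-46],[38,-65,89],[38,-65,-89],[-38,-65,89],[-38,-65,-89]):
  a=np.array([168.2,679.1,195])+Rm.apply(d); print(d,((proj('side',a)-[0,40])*5).round(),((proj('top',a)-[0,250])*5).round())
"
```

```text
[16, 14, 59] [[145. 506.]] [[ 28. 207.]]
[-16, 14, 59] [[ 98. 523.]] [[ 15. 257.]]
[16, 14, 46] [[149. 517.]] [[ 46. 213.]]
[-16, 14, 46] [[102. 534.]] [[ 33. 264.]]
[16, 14, -59] [[185. 610.]] [[198. 268.]]
[-16, 14, -59] [[135. 629.]] [[184. 320.]]
[16, 14, -46] [[180. 598.]] [[179. 261.]]
[-16, 14, -46] [[131. 617.]] [[165. 313.]]
[38, -65, 89] [[122. 378.]] [[-75. 161.]]
[38, -65, -89] [[182. 533.]] [[193. 259.]]
[-38, -65, 89] [[  5. 420.]] [[-105.  287.]]
[-38, -65, -89] [[ 57. 580.]] [[159. 389.]]
```

View pics/s0g.png

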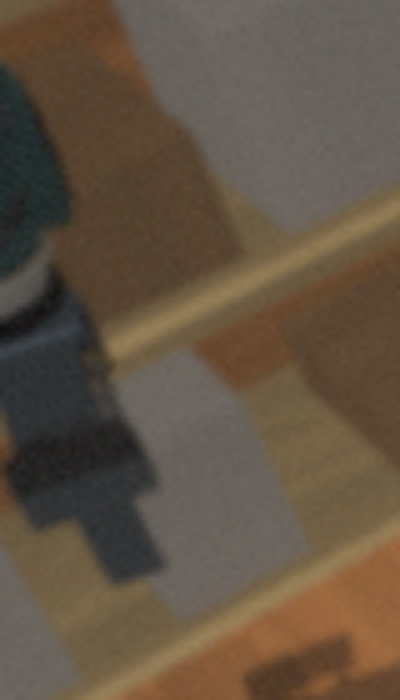

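View pics/t0g.png

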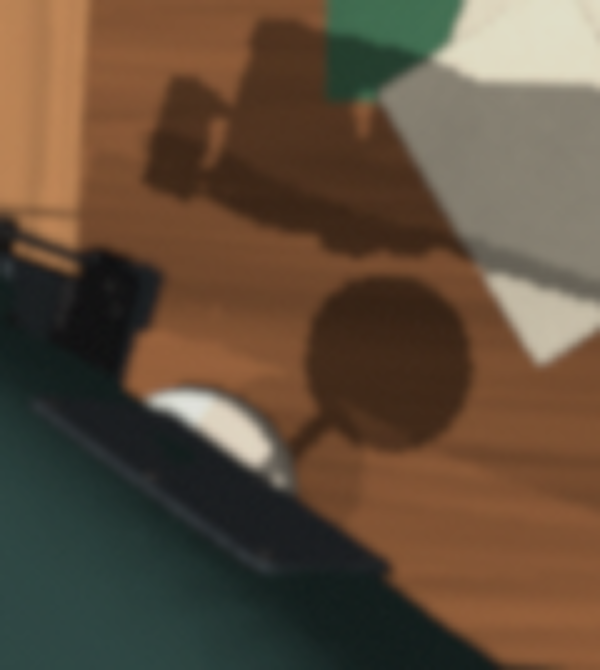

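```bash
python3 -c "
from h import *
s,Rm,pp=st()
for z in (241,244,247,250):
  w=onz('side',(281.25,203.2),z); print(z,R.from_euler('z',-Q[2]).apply(w-[Q[0],Q[1],0])-pp)
a=np.array([168.2,679.1,195]);
R0=rot([-0.70152752,0.70228153,-0.08566154,0.08556808])
for z in (211,214,217,220):
  print(z,R0.inv().apply(onz('side',(33,154),z)-a),R0.inv().apply(onz('side',(23,156.6),z)-a),R0.inv().apply(onz('top',(32,304),z)-a),R0.inv().apply(onz('top',(28,316),z)-a))
"
```

```text
t 4.2333 pos [560.  -85.2 225.2] press [ 37.  -28.6 225.2] F [ 0.1 -0.5  0. ] w 0.6 j [-0.18  0.13  1.99 -0.02  1.01 -1.93]
axes in press (cols x,y,z)
 [[ 1.     0.003  0.006]
 [-0.006 -0.018  1.   ]
 [ 0.003 -1.    -0.018]]
241 [-13.21048698  -4.73763096  15.83296025]
244 [-15.40765654  -5.93450488  18.83296025]
247 [-17.6048261   -7.1313788   21.83296025]
250 [-19.80199566  -8.32825272  24.83296025]
211 [ 16.21375295 -15.943551   -52.57578337] [-14.40055162 -15.94953255 -46.94932732] [ 14.30514388 -15.94699551 -49.36634816] [-23.06186023 -15.94983558 -46.65045224]
214 [ 16.5136699  -18.93935464 -56.48341867] [-14.00147563 -18.94531682 -50.87518658] [ 15.01434432 -18.94554433 -50.71991525] [-22.26197431 -18.9483775  -48.0106105 ]
217 [ 16.81358685 -21.93515829 -60.39105397] [-13.60239965 -21.94110109 -54.80104584] [ 15.72354475 -21.94409315 -52.07348233] [-21.46208839 -21.94691943 -49.37076875]
220 [ 17.1135038  -24.93096193 -64.29868927] [-13.20332367 -24.93688536 -58.72690511] [ 16.43274519 -24.94264198 -53.42704942] [-20.66220247 -24.94546136 -50.73092701]
```

Emit:
apply_moves(
  motion=[
    {"linear": [0,-10,0],"spin": 0,"hand": 0},
    {"linear": [-10,-5,0],"spin": 0,"hand": 0},
    {"linear": [-16,0,0],"spin": 0,"hand": 0},
    {"linear": [-16,0,0],"spin": 0,"hand": 0},
    {"linear": [-15,0,1],"spin": 0,"hand": 0},
    {"linear": [0,0,0],"spin": 0,"hand": 0},
  ],
)

```text
clock: 4.73
eef_pos: [499.4, -95.2, 243.9]
ee_rot: [-0.697, 0.711, 0.068, -0.063]
contact_force: [0.1, -0.1, -0.2]
gripper_width: 0.7
```

```bash
python3 -c "
from h import *
go([-18,-27,195])"
```

```text
t 4.7333 pos [499.4 -95.2 243.9] press [-24.3 -26.8 243.9] F [ 0.1 -0.1 -0.2] w 0.7 j [-0.23  0.    2.09 -0.02  1.03 -1.97]
axes in press (cols x,y,z)
 [[ 1.     0.005  0.005]
 [-0.005 -0.019  1.   ]
 [ 0.005 -1.    -0.019]]
linear [ 6.1 49.   0.8]
```

Emit:
apply_moves(
  motion=[
    {"linear": [0,18,0],"spin": 0,"hand": 0},
    {"linear": [0,18,0],"spin": 0,"hand": 0},
    {"linear": [0,12,0],"spin": 0,"hand": 0},
    {"linear": [0,0,0],"spin": 0,"hand": 0},
  ],
)

```text
clock: 5.07
eef_pos: [500.7, -96.9, 198.9]
ee_rot: [-0.697, 0.712, 0.07, -0.06]
contact_force: [-0.5, 0.5, -0.1]
gripper_width: 0.3
```

```bash
python3 -c "
from h import *
go([0,-27,195])
crop('side','s3',180,160,160,120,5)"
```

```text
t 5.0667 pos [500.7 -96.9 198.9] press [-23.4 -28.8 198.9] F [-0.5  0.5 -0.1] w 0.3 j [-0.23  0.06  2.12 -0.02  0.94 -1.97]
axes in press (cols x,y,z)
 [[ 1.     0.012  0.007]
 [-0.007 -0.022  1.   ]
 [ 0.012 -1.    -0.022]]
linear [23.4  4.1  2.1]
```

View pics/s3.png

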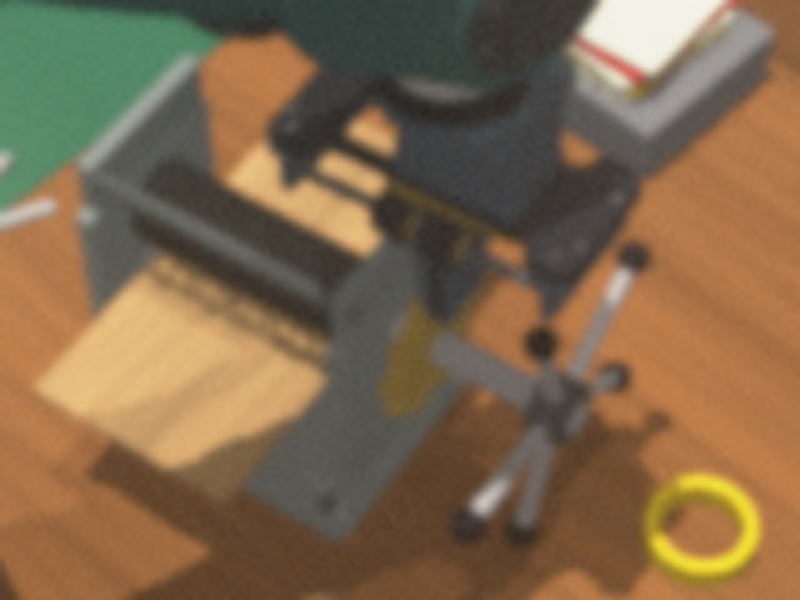

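Emit:
apply_moves(
  motion=[
    {"linear": [5,2,1],"spin": 0,"hand": 0},
    {"linear": [5,1,0],"spin": 0,"hand": 0},
    {"linear": [5,1,0],"spin": 0,"hand": 0},
    {"linear": [5,1,0],"spin": 0,"hand": 0},
    {"linear": [5,1,0],"spin": 0,"hand": 0},
    {"linear": [5,1,0],"spin": 0,"hand": 0},
  ],
)

```text
clock: 5.62
eef_pos: [535.4, -90.4, 197.2]
ee_rot: [-0.696, 0.712, 0.072, -0.058]
contact_force: [-0.9, 0.2, 0.7]
gripper_width: 0.8
```

```bash
python3 -c "
from h import *
go([57,-27,195])
crop('side','s4',180,160,160,120,5)"
```

```text
t 5.6167 pos [535.4 -90.4 197.2] press [ 11.9 -29.  197.2] F [-0.9  0.2  0.7] w 0.8 j [-0.2   0.12  2.06 -0.02  0.93 -1.95]
axes in press (cols x,y,z)
 [[ 1.     0.017  0.007]
 [-0.006 -0.025  1.   ]
 [ 0.017 -1.    -0.025]]
linear [45.   2.9  2.4]
```

View pics/s4.png

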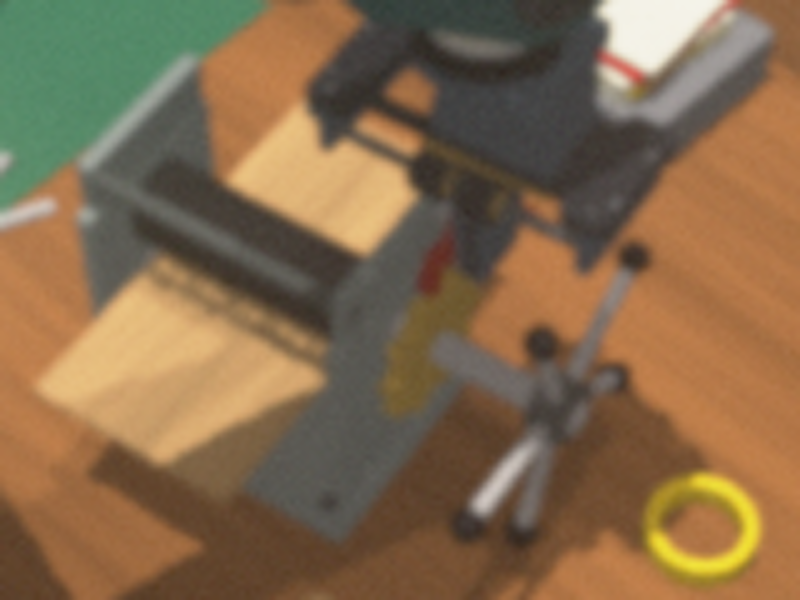

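Emit:
apply_moves(
  motion=[
    {"linear": [5,1,1],"spin": 0,"hand": 0},
    {"linear": [5,1,1],"spin": 0,"hand": 0},
    {"linear": [5,1,0],"spin": 0,"hand": 0},
    {"linear": [5,1,0],"spin": 0,"hand": 0},
    {"linear": [5,1,0],"spin": 0,"hand": 0},
    {"linear": [5,1,0],"spin": 0,"hand": 0},
    {"linear": [4,1,0],"spin": 0,"hand": 0},
    {"linear": [3,1,0],"spin": 0,"hand": 0},
  ],
)

```text
clock: 6.33
eef_pos: [576.3, -80.7, 188.7]
ee_rot: [-0.696, 0.712, 0.072, -0.058]
contact_force: [-0.4, -0.7, -0.5]
gripper_width: 0.3
```

```bash
python3 -c "
from h import *
go([57,-27,195])
crop('side','s5',180,140,160,120,5)"
```

```text
t 6.3333 pos [576.3 -80.7 188.7] press [ 53.9 -27.2 188.7] F [-0.4 -0.7 -0.5] w 0.3 j [-0.17  0.19  1.99 -0.02  0.93 -1.91]
axes in press (cols x,y,z)
 [[ 1.     0.017  0.007]
 [-0.006 -0.025  1.   ]
 [ 0.017 -1.    -0.025]]
linear [ 3.2 -6.2  0.1]
```

View pics/s5.png

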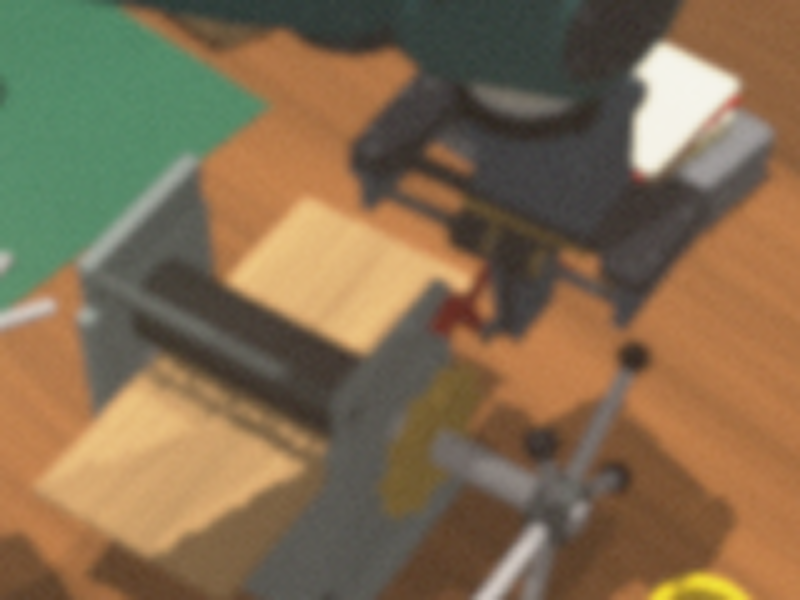

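Emit:
apply_moves(
  motion=[
    {"linear": [-6,-1,0],"spin": 0,"hand": 0},
    {"linear": [-14,0,0],"spin": 0,"hand": 0},
    {"linear": [-14,0,0],"spin": 0,"hand": 0},
    {"linear": [-14,0,0],"spin": 0,"hand": 0},
    {"linear": [-14,0,0],"spin": 0,"hand": 0},
    {"linear": [-14,0,0],"spin": 0,"hand": 0},
    {"linear": [0,-20,0],"spin": 0,"hand": 0},
    {"linear": [0,-25,0],"spin": 0,"hand": 0},
    {"linear": [-15,0,-15],"spin": 0,"hand": 0},
    {"linear": [-18,0,-20],"spin": 0,"hand": 0},
    {"linear": [-12,0,-20],"spin": 0,"hand": 0},
    {"linear": [0,0,0],"spin": 0,"hand": 0},
  ],
)

```text
clock: 7.38
eef_pos: [447.9, -158.1, 234.1]
ee_rot: [-0.696, 0.712, 0.072, -0.06]
contact_force: [-0.3, 0.2, -0.3]
gripper_width: 0.4
```

```bash
python3 -c "
from h import *
go([-66,-85,194])
crop('side','s6',180,150,160,120,5)"
```

```text
t 7.3833 pos [ 447.9 -158.1  234.1] press [-86.9 -78.8 234.1] F [-0.3  0.2 -0.3] w 0.4 j [-0.38 -0.05  2.16 -0.02  1.   -2.13]
axes in press (cols x,y,z)
 [[ 1.     0.014  0.004]
 [-0.004 -0.024  1.   ]
 [ 0.014 -1.    -0.024]]
linear [20.3 40.6 -5.1]
```

View pics/s6.png

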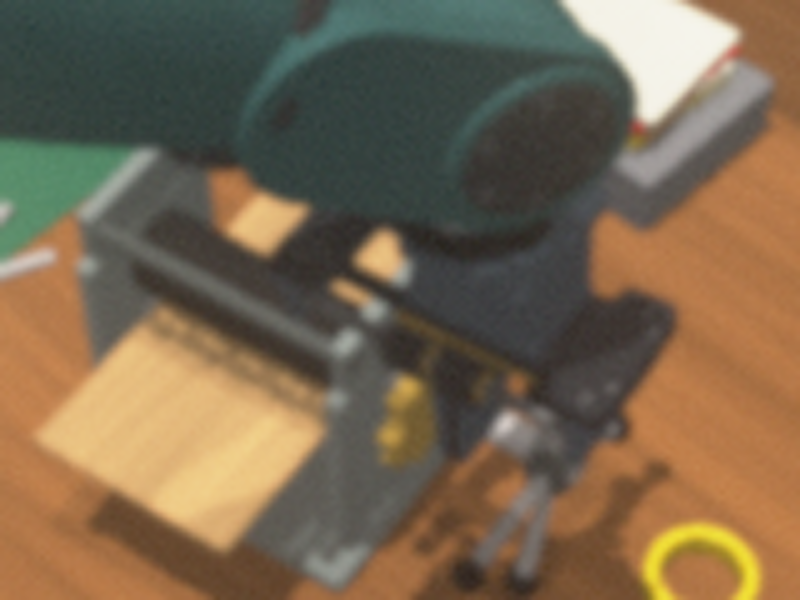

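```bash
python3 -c "
from h import *
crop('top','t6',190,145,150,112,5)"
```

```text
(no output)
```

View pics/t6.png

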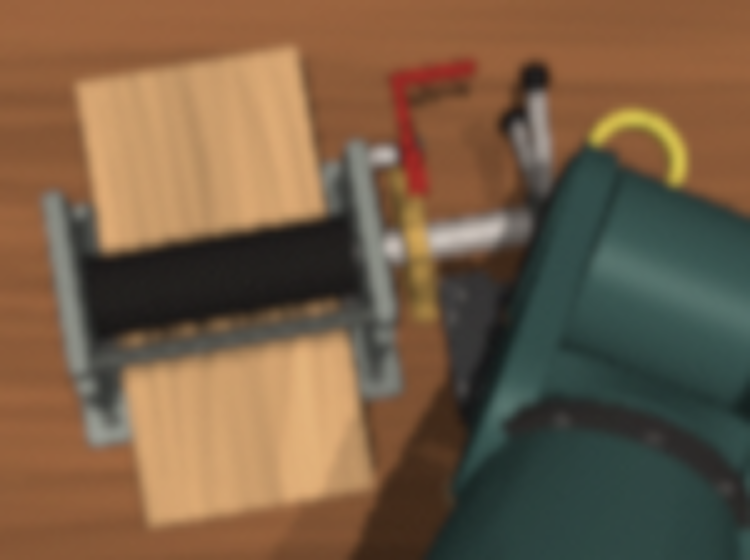

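Emit:
apply_moves(
  motion=[
    {"linear": [8,15,-3],"spin": 0,"hand": 0},
    {"linear": [6,15,-3],"spin": 0,"hand": 0},
    {"linear": [0,10,0],"spin": 0,"hand": 0},
    {"linear": [0,0,0],"spin": 0,"hand": 0},
  ],
)

```text
clock: 7.82
eef_pos: [464.0, -158.4, 193.3]
ee_rot: [-0.696, 0.712, 0.072, -0.059]
contact_force: [-0.2, -0.3, -0.8]
gripper_width: 0.3
```

```bash
python3 -c "
from h import *
go([-52,-85,194])
crop('side','s7',180,150,160,120,5)"
```

```text
t 7.8167 pos [ 464.  -158.4  193.3] press [-71.1 -82.2 193.3] F [-0.2 -0.3 -0.8] w 0.3 j [-0.37  0.03  2.17 -0.02  0.92 -2.12]
axes in press (cols x,y,z)
 [[ 1.     0.016  0.005]
 [-0.005 -0.024  1.   ]
 [ 0.016 -1.    -0.024]]
linear [19.1 -0.3 -2.8]
```

View pics/s7.png

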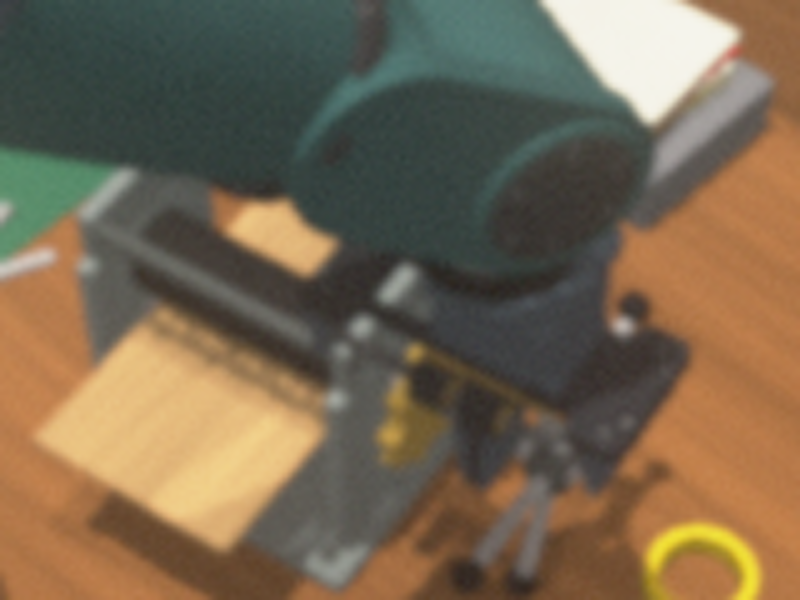

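Emit:
apply_moves(
  motion=[
    {"linear": [5,0.5,-1],"spin": 0,"hand": 0},
    {"linear": [5,0.5,-1],"spin": 0,"hand": 0},
    {"linear": [5,0.5,0],"spin": 0,"hand": 0},
    {"linear": [4,0.5,0],"spin": 0,"hand": 0},
    {"linear": [4,0.5,0],"spin": 0,"hand": 0},
    {"linear": [4,0.5,0],"spin": 0,"hand": 0},
    {"linear": [4,0.5,0],"spin": 0,"hand": 0},
    {"linear": [4,0.5,0],"spin": 0,"hand": 0},
  ],
)

```text
clock: 8.53
eef_pos: [502.7, -152.9, 193.2]
ee_rot: [-0.695, 0.712, 0.073, -0.059]
contact_force: [-1.8, -1.7, 1.5]
gripper_width: 0.5
```

```bash
python3 -c "
from h import *
go([6,-85,194])
crop('side','s8',180,150,160,120,5)
crop('top','t8',190,145,150,112,5)"
```

```text
t 8.5333 pos [ 502.7 -152.9  193.2] press [-32.1 -84.1 193.2] F [-1.8 -1.7  1.5] w 0.5 j [-0.33  0.09  2.1  -0.02  0.92 -2.08]
axes in press (cols x,y,z)
 [[ 1.     0.018  0.004]
 [-0.003 -0.026  1.   ]
 [ 0.018 -1.    -0.026]]
linear [38.1 -0.1 -0.8]
```

View pics/s8.png

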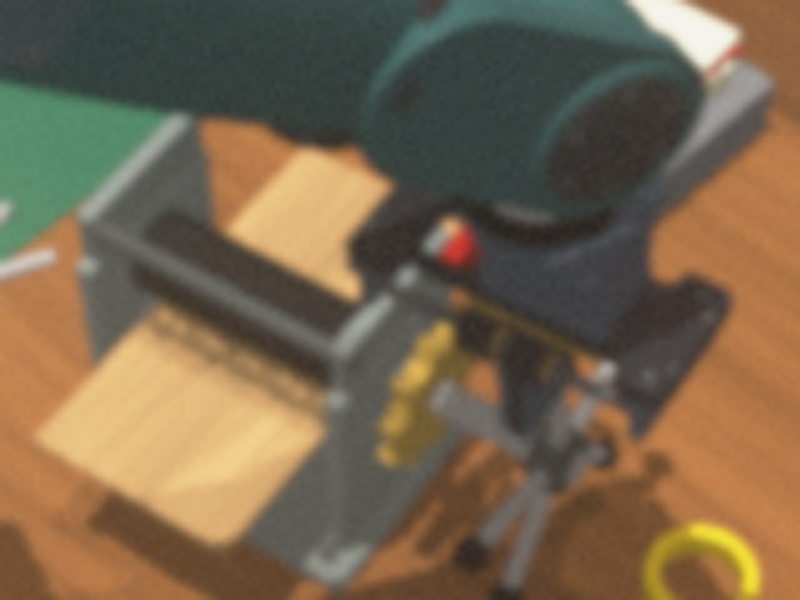

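View pics/t8.png

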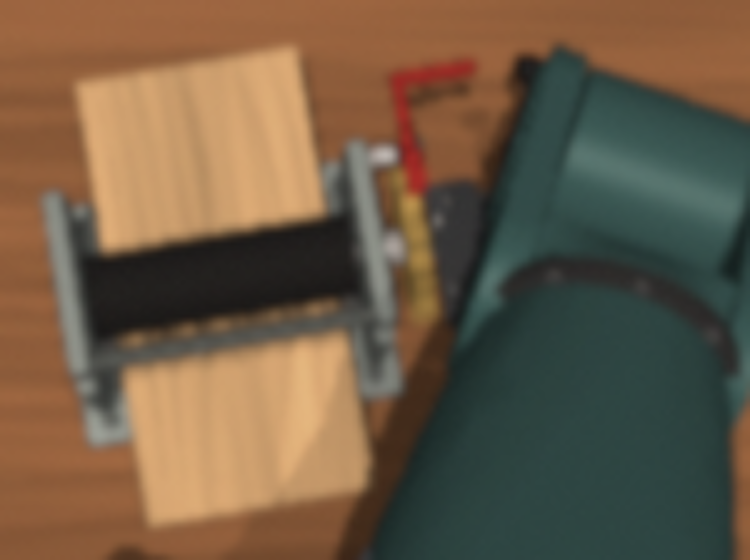

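```bash
python3 -c "
from h import *
for w in (.03,.15,.2,.25,.3,.35,.55,.6,.65,.7,.75):
  b=press_to_world(balls(w),Q); print(w,((proj('side',b)-[180,150])*5).round()[2:].tolist(),((proj('top',b)-[190,145])*5).round()[1].tolist())
"
```

```text
0.03 [[613.0, 427.0], [519.0, 582.0], [466.0, 576.0]] [534.0, 76.0]
0.15 [[606.0, 443.0], [510.0, 591.0], [468.0, 564.0]] [531.0, 70.0]
0.2 [[603.0, 450.0], [506.0, 594.0], [469.0, 558.0]] [529.0, 68.0]
0.25 [[599.0, 457.0], [503.0, 597.0], [470.0, 552.0]] [528.0, 67.0]
0.3 [[596.0, 464.0], [499.0, 600.0], [471.0, 545.0]] [526.0, 66.0]
0.35 [[592.0, 471.0], [496.0, 602.0], [473.0, 539.0]] [525.0, 65.0]
0.55 [[578.0, 499.0], [484.0, 608.0], [482.0, 510.0]] [521.0, 67.0]
0.6 [[574.0, 506.0], [482.0, 608.0], [485.0, 502.0]] [520.0, 68.0]
0.65 [[570.0, 512.0], [479.0, 608.0], [488.0, 495.0]] [519.0, 70.0]
0.7 [[566.0, 519.0], [477.0, 608.0], [491.0, 487.0]] [518.0, 72.0]
0.75 [[562.0, 525.0], [475.0, 607.0], [495.0, 479.0]] [517.0, 75.0]
```

Emit:
apply_moves(
  motion=[
    {"linear": [4,0.5,0],"spin": 0,"hand": 0},
    {"linear": [4,0.5,0],"spin": 0,"hand": 0},
    {"linear": [4,0.5,0],"spin": 0,"hand": 0},
    {"linear": [4,0.5,0],"spin": 0,"hand": 0},
    {"linear": [4,0.5,0],"spin": 0,"hand": 0},
    {"linear": [3,0.5,0],"spin": 0,"hand": 0},
    {"linear": [2,0.5,0],"spin": 0,"hand": 0},
  ],
)

```text
clock: 9.22
eef_pos: [529.5, -147.8, 189.7]
ee_rot: [-0.696, 0.712, 0.073, -0.059]
contact_force: [-0.9, -0.2, 1.7]
gripper_width: 0.3
```

```bash
python3 -c "
from h import *
go([6,-85,194])
crop('side','s9',180,150,160,120,5)"
```

```text
t 9.2167 pos [ 529.5 -147.8  189.7] press [ -4.8 -84.3 189.7] F [-0.9 -0.2  1.7] w 0.3 j [-0.31  0.14  2.06 -0.02  0.92 -2.06]
axes in press (cols x,y,z)
 [[ 1.     0.018  0.004]
 [-0.003 -0.026  1.   ]
 [ 0.018 -1.    -0.025]]
linear [10.8 -4.1 -0.8]
```

View pics/s9.png

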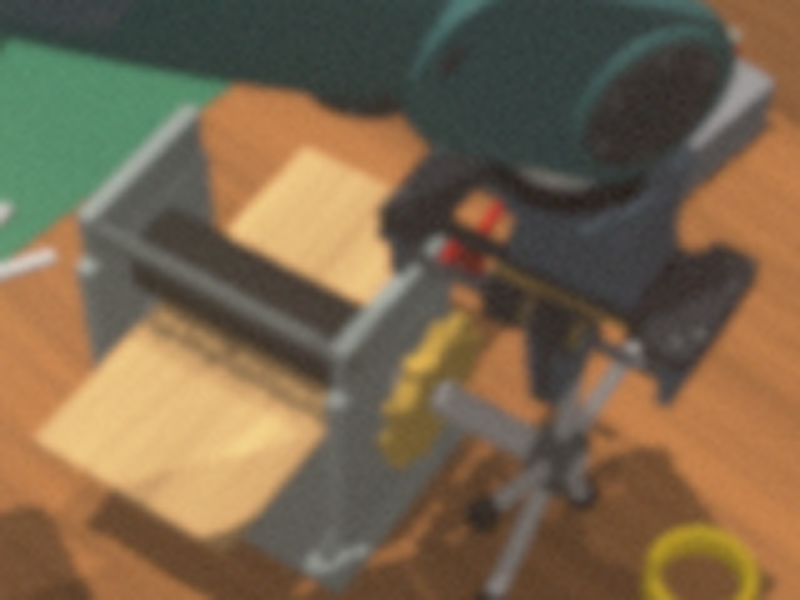

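Emit:
apply_moves(
  motion=[
    {"linear": [0,-3,0],"spin": 0,"hand": 0},
    {"linear": [2,-1,0],"spin": 0,"hand": 0},
    {"linear": [2,0,0],"spin": 0,"hand": 0},
    {"linear": [2,0,0],"spin": 0,"hand": 0},
    {"linear": [2,0,0],"spin": 0,"hand": 0},
    {"linear": [0,0,0],"spin": 0,"hand": 0},
  ],
)

```text
clock: 9.77
eef_pos: [537.4, -145.9, 193.5]
ee_rot: [-0.696, 0.712, 0.073, -0.06]
contact_force: [-0.2, -1.0, 0.3]
gripper_width: 0.5
```

```bash
python3 -c "
from h import *
go([5.3,-85,194])
crop('side','s10',180,150,160,120,5)"
```

```text
t 9.7667 pos [ 537.4 -145.9  193.5] press [  3.3 -83.9 193.5] F [-0.2 -1.   0.3] w 0.5 j [-0.3   0.15  2.04 -0.02  0.93 -2.05]
axes in press (cols x,y,z)
 [[ 1.     0.016  0.004]
 [-0.003 -0.025  1.   ]
 [ 0.016 -1.    -0.025]]
linear [ 2.  -0.4 -1.1]
```

View pics/s10.png

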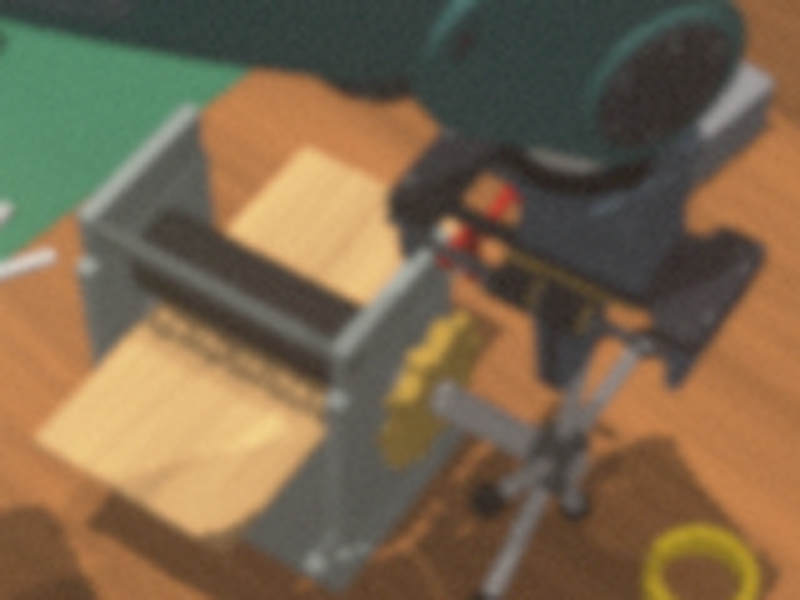

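Emit:
apply_moves(
  motion=[
    {"linear": [2,0,0],"spin": 0,"hand": 0},
    {"linear": [0,0,0],"spin": 0,"hand": 0},
    {"linear": [-8,0,0],"spin": 0,"hand": 0},
    {"linear": [-12,0,0],"spin": 0,"hand": 0},
    {"linear": [-12,0,0],"spin": 0,"hand": 0},
    {"linear": [0,-20,0],"spin": 0,"hand": 0},
    {"linear": [0,-25,0],"spin": 0,"hand": 0},
    {"linear": [0,-10,0],"spin": 0,"hand": 0},
    {"linear": [-30,0,0],"spin": 0,"hand": 0},
    {"linear": [-30,0,0],"spin": 0,"hand": 0},
    {"linear": [0,0,0],"spin": 0,"hand": 0},
  ],
)

```text
clock: 10.73
eef_pos: [438.2, -162.3, 248.0]
ee_rot: [-0.696, 0.712, 0.073, -0.06]
contact_force: [-0.5, 0.2, 0.2]
gripper_width: 0.4
```

```bash
python3 -c "
from h import *
go([120,-27,245])
crop('side','s11',180,150,160,120,5)
crop('top','t11',190,145,150,112,5)"
```

```text
t 10.7333 pos [ 438.2 -162.3  248. ] press [-97.2 -81.1 248. ] F [-0.5  0.2  0.2] w 0.4 j [-0.4  -0.09  2.17 -0.01  1.03 -2.15]
axes in press (cols x,y,z)
 [[ 1.     0.017  0.003]
 [-0.003 -0.025  1.   ]
 [ 0.017 -1.    -0.025]]
linear [217.    5.2  54.8]
```

View pics/s11.png

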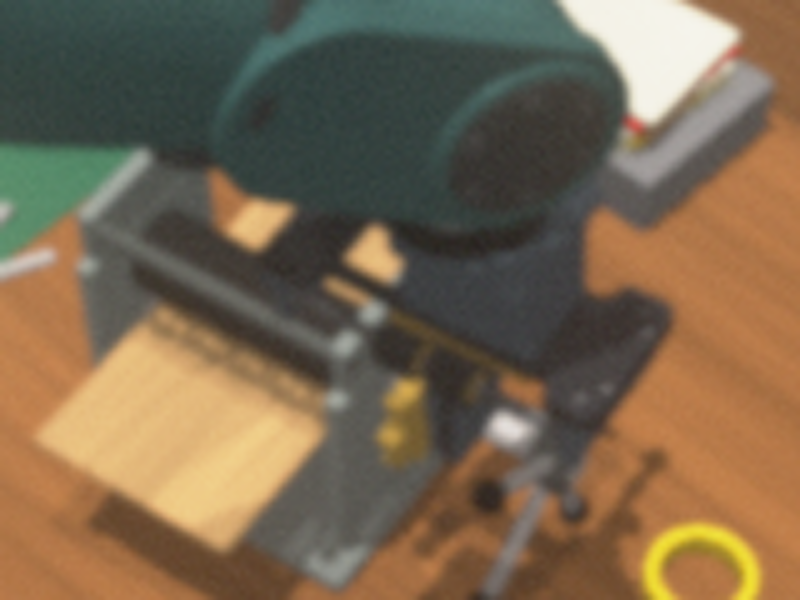

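View pics/t11.png

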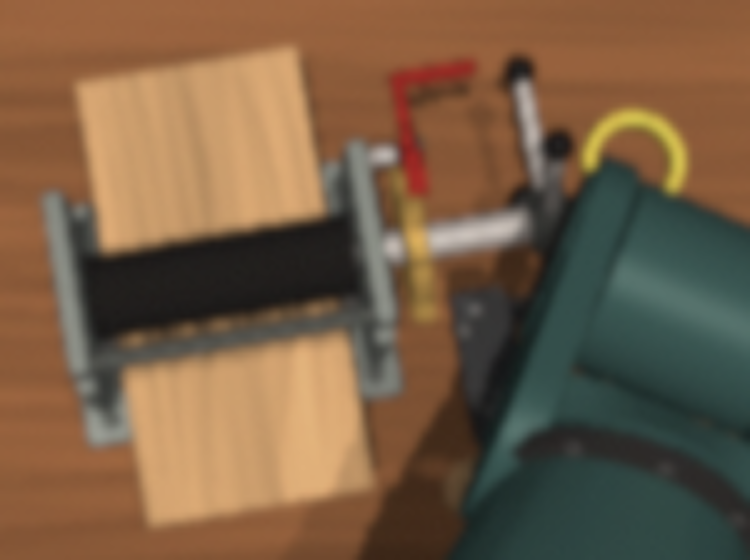

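```bash
python3 -c "
from h import *
from scipy.optimize import least_squares
a=cv2.imread('pics/s11.png',0);b=cv2.imread('pics/t11.png',0)
def cen(im,c,r=15):
  x,y=c; w=im[y-r:y+r+1,x-r:x+r+1].astype(float); m=np.clip(70-w,0,None); g=np.mgrid[-r:r+1,-r:r+1]; return [x+(m*g[1]).sum()/m.sum(),y+(m*g[0]).sum()/m.sum()]
s=np.array([cen(a,(488,497)),cen(a,(572,509))]);t=np.array([cen(b,(558,145)),cen(b,(518,70))])
print(s,t)
for w in(.6,.62,.64,.66,.68,.7):
  B=press_to_world(balls(w),Q); print(w,((proj('side',B[[4,2]])-[180,150])*5-s).round(1).tolist(),((proj('top',B[:2])-[190,145])*5-t).round(1).tolist())
"
```

```text
[[487.4465211  496.94072292]
 [575.78293737 515.30453564]] [[558.13724497 145.10850642]
 [516.8323325   69.79481816]]
0.6 [[-2.3, 5.5], [-2.1, -9.4]] [[1.3, 3.0], [2.8, -1.5]]
0.62 [[-1.1, 2.4], [-3.7, -6.8]] [[0.5, 0.1], [2.4, -0.8]]
0.64 [[0.1, -0.7], [-5.3, -4.1]] [[-0.2, -2.8], [2.1, -0.1]]
0.66 [[1.3, -3.9], [-6.8, -1.5]] [[-0.9, -5.6], [1.7, 0.6]]
0.68 [[2.6, -7.0], [-8.4, 1.1]] [[-1.7, -8.4], [1.4, 1.4]]
0.7 [[3.9, -10.2], [-10.0, 3.7]] [[-2.4, -11.1], [1.1, 2.3]]
```

Emit:
apply_moves(
  motion=[
    {"linear": [0,-12,0],"spin": 0,"hand": 0},
    {"linear": [30,0,0],"spin": 0,"hand": 0},
    {"linear": [35,0,0],"spin": 0,"hand": 0},
    {"linear": [35,0,0],"spin": 0,"hand": 0},
    {"linear": [35,0,0],"spin": 0,"hand": 0},
    {"linear": [35,0,0],"spin": 0,"hand": 0},
    {"linear": [30,0,0],"spin": 0,"hand": 0},
    {"linear": [0,0,20],"spin": 0,"hand": 0},
    {"linear": [0,0,20],"spin": 0,"hand": 0},
    {"linear": [0,0,8],"spin": 0,"hand": 0},
    {"linear": [0,0,0],"spin": 0,"hand": 0},
  ],
)

```text
clock: 11.75
eef_pos: [645.2, -71.4, 268.3]
ee_rot: [-0.695, 0.712, 0.075, -0.058]
contact_force: [-0.6, -0.4, 0.5]
gripper_width: 0.6
```

```bash
python3 -c "
from h import *
go([120,-27,195])"
```

```text
t 11.75 pos [645.2 -71.4 268.3] press [123.4 -31.2 268.3] F [-0.6 -0.4  0.5] w 0.6 j [-0.14  0.21  1.81 -0.02  1.09 -1.89]
axes in press (cols x,y,z)
 [[ 1.     0.022  0.002]
 [-0.002 -0.027  1.   ]
 [ 0.022 -0.999 -0.027]]
linear [-5.  73.1  6.1]
```

Emit:
apply_moves(
  motion=[
    {"linear": [0,25,1],"spin": 0,"hand": 0},
    {"linear": [0,25,2],"spin": 0,"hand": 0},
    {"linear": [0,21,2],"spin": 0,"hand": 0},
    {"linear": [0,0,0],"spin": 0,"hand": 0},
  ],
)

```text
clock: 12.08
eef_pos: [648.6, -69.1, 198.6]
ee_rot: [-0.695, 0.713, 0.078, -0.057]
contact_force: [-0.8, -0.2, -0.9]
gripper_width: 0.6
```

```bash
python3 -c "
from h import *
go([80,-27,195])
crop('side','s12',180,130,160,120,5)"
```

```text
t 12.0833 pos [648.6 -69.1 198.6] press [127.1 -29.6 198.6] F [-0.8 -0.2 -0.9] w 0.6 j [-0.13  0.29  1.85 -0.02  0.97 -1.88]
axes in press (cols x,y,z)
 [[ 1.     0.027  0.001]
 [ 0.    -0.029  1.   ]
 [ 0.027 -0.999 -0.029]]
linear [-47.2   2.3   2.7]
```

View pics/s12.png

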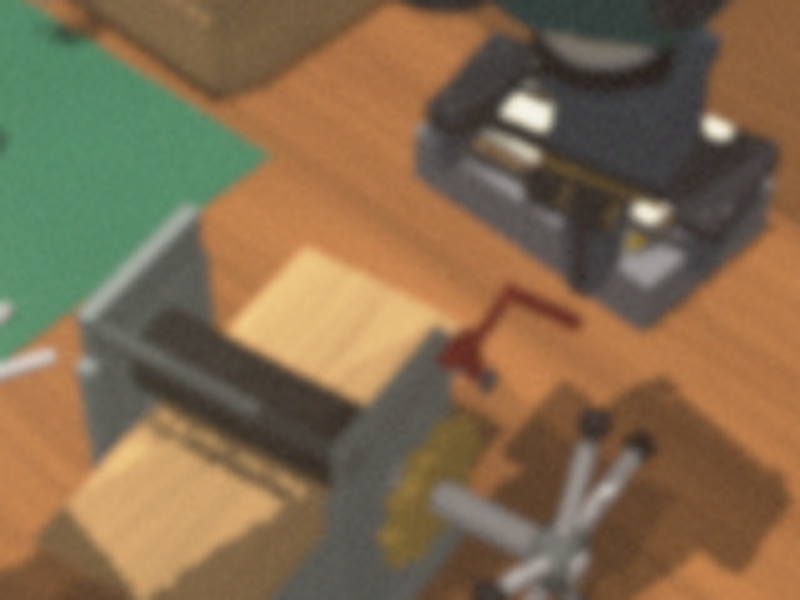

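Emit:
apply_moves(
  motion=[
    {"linear": [-5,4,1],"spin": 0,"hand": 0},
    {"linear": [-5,2,1],"spin": 0,"hand": 0},
    {"linear": [-5,0,0],"spin": 0,"hand": 0},
    {"linear": [-5,0,0],"spin": 0,"hand": 0},
    {"linear": [-4,0,0],"spin": 0,"hand": 0},
    {"linear": [-4,0,0],"spin": 0,"hand": 0},
    {"linear": [-4,0,0],"spin": 0,"hand": 0},
    {"linear": [0,0,0],"spin": 0,"hand": 0},
  ],
)

```text
clock: 12.8
eef_pos: [617.6, -76.2, 200.7]
ee_rot: [-0.693, 0.714, 0.081, -0.053]
contact_force: [-1.0, -0.5, -0.1]
gripper_width: 0.3
```

```bash
python3 -c "
from h import *
go([80,-27,195])
crop('side','s13',180,130,160,120,5)"
```

```text
t 12.8 pos [617.6 -76.2 200.7] press [ 95.3 -30.6 200.7] F [-1.  -0.5 -0.1] w 0.3 j [-0.15  0.23  1.92 -0.02  0.94 -1.9 ]
axes in press (cols x,y,z)
 [[ 0.999  0.037  0.002]
 [-0.001 -0.033  0.999]
 [ 0.037 -0.999 -0.033]]
linear [-15.5   5.    3.8]
```

View pics/s13.png

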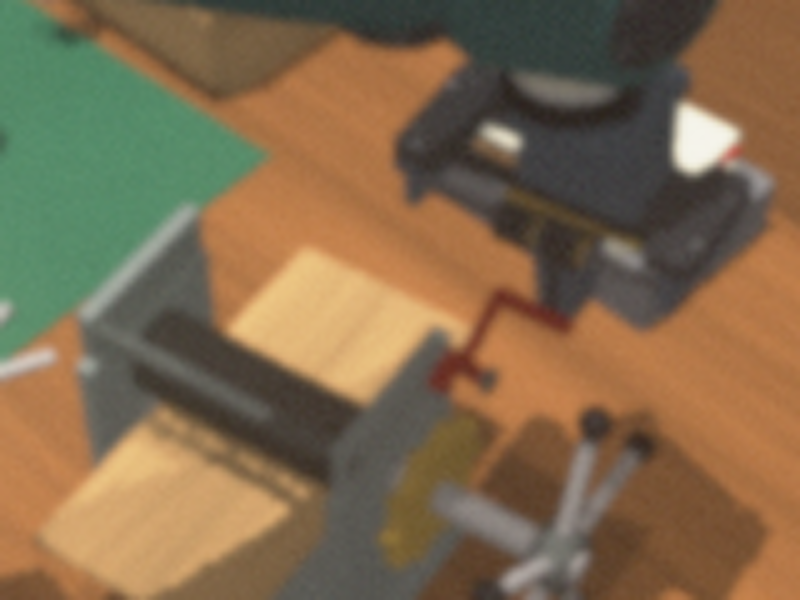

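Emit:
apply_moves(
  motion=[
    {"linear": [-3,2,1],"spin": 0,"hand": 0},
    {"linear": [-4,2,1],"spin": 0,"hand": 0},
    {"linear": [-4,1,0],"spin": 0,"hand": 0},
    {"linear": [-4,1,0],"spin": 0,"hand": 0},
    {"linear": [-3,0,0],"spin": 0,"hand": 0},
    {"linear": [0,0,0],"spin": 0,"hand": 0},
  ],
)

```text
clock: 13.35
eef_pos: [598.0, -77.7, 192.6]
ee_rot: [-0.694, 0.714, 0.081, -0.053]
contact_force: [0.1, 0.1, 0.7]
gripper_width: 0.8
```

```bash
python3 -c "
from h import *
go([80,-27,195])
crop('side','s14',180,130,160,120,5)"
```

```text
t 13.35 pos [598.  -77.7 192.6] press [ 75.8 -28.4 192.6] F [0.1 0.1 0.7] w 0.8 j [-0.16  0.21  1.96 -0.02  0.92 -1.91]
axes in press (cols x,y,z)
 [[ 0.999  0.036  0.002]
 [-0.001 -0.032  0.999]
 [ 0.036 -0.999 -0.032]]
linear [ 4.3 -2.2  1.3]
```

View pics/s14.png

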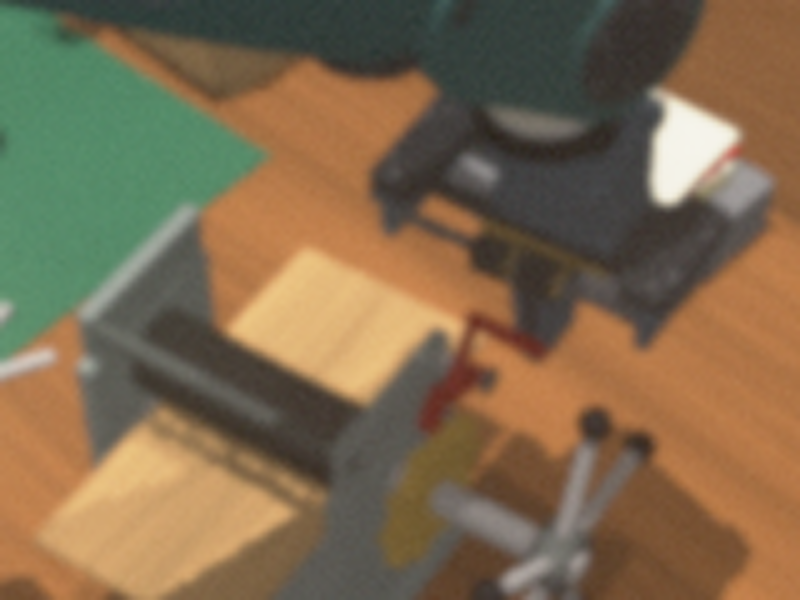

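Emit:
apply_moves(
  motion=[
    {"linear": [0,0,0],"spin": 0,"hand": 0},
    {"linear": [0,0,0],"spin": 0,"hand": 0},
  ],
)

```text
clock: 13.57
eef_pos: [598.3, -77.7, 192.8]
ee_rot: [-0.694, 0.714, 0.081, -0.053]
contact_force: [0.5, -0.1, 0.6]
gripper_width: 0.5
```

```bash
python3 -c "
from h import *
st()
crop('side','s15',180,130,160,120,5)"
```

```text
t 13.5667 pos [598.3 -77.7 192.8] press [ 76.1 -28.5 192.8] F [ 0.5 -0.1  0.6] w 0.5 j [-0.16  0.21  1.96 -0.02  0.92 -1.91]
axes in press (cols x,y,z)
 [[ 0.999  0.036  0.002]
 [-0.001 -0.032  0.999]
 [ 0.036 -0.999 -0.032]]
```

View pics/s15.png

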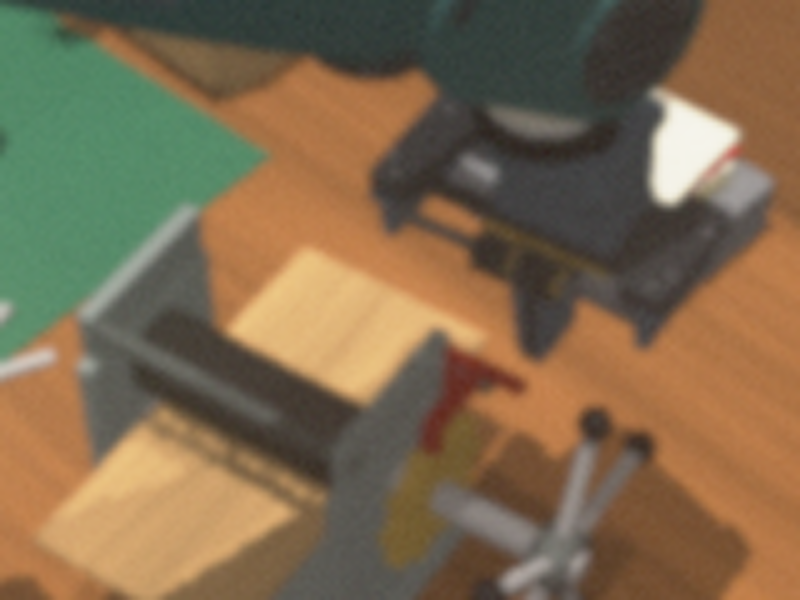

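Emit:
apply_moves(
  motion=[
    {"linear": [15,0,0],"spin": 0,"hand": 0},
    {"linear": [15,-10,0],"spin": 0,"hand": 0},
    {"linear": [0,-30,0],"spin": 0,"hand": 0},
    {"linear": [0,-35,0],"spin": 0,"hand": 0},
    {"linear": [0,-35,0],"spin": 0,"hand": 0},
    {"linear": [0,0,35],"spin": 0,"hand": 0},
    {"linear": [0,0,40],"spin": 0,"hand": 0},
    {"linear": [0,0,40],"spin": 0,"hand": 0},
    {"linear": [0,0,40],"spin": 0,"hand": 0},
    {"linear": [0,0,40],"spin": 0,"hand": 0},
    {"linear": [0,0,40],"spin": 0,"hand": 0},
    {"linear": [0,0,40],"spin": 0,"hand": 0},
    {"linear": [0,0,30],"spin": 0,"hand": 0},
    {"linear": [0,0,0],"spin": 0,"hand": 0},
  ],
)

```text
clock: 14.78
eef_pos: [566.9, 242.5, 301.8]
ee_rot: [-0.694, 0.713, 0.081, -0.05]
contact_force: [0.2, -0.4, 0.7]
gripper_width: -0.0
```

```bash
python3 -c "
from h import *
st()
crop('side','s16',180,160,160,120,5)
a=crop('top','t16',190,145,150,112,5)
cv2.imwrite('pics/t16full.png',a[:,:,::-1])"
```

```text
t 14.7833 pos [566.9 242.5 301.8] press [106.1 291.8 301.8] F [ 0.2 -0.4  0.7] w -0.0 j [ 0.38  0.12  1.85 -0.04  1.13 -1.35]
axes in press (cols x,y,z)
 [[ 0.999  0.041  0.007]
 [-0.006 -0.031  0.999]
 [ 0.041 -0.999 -0.031]]
```

View pics/s16.png

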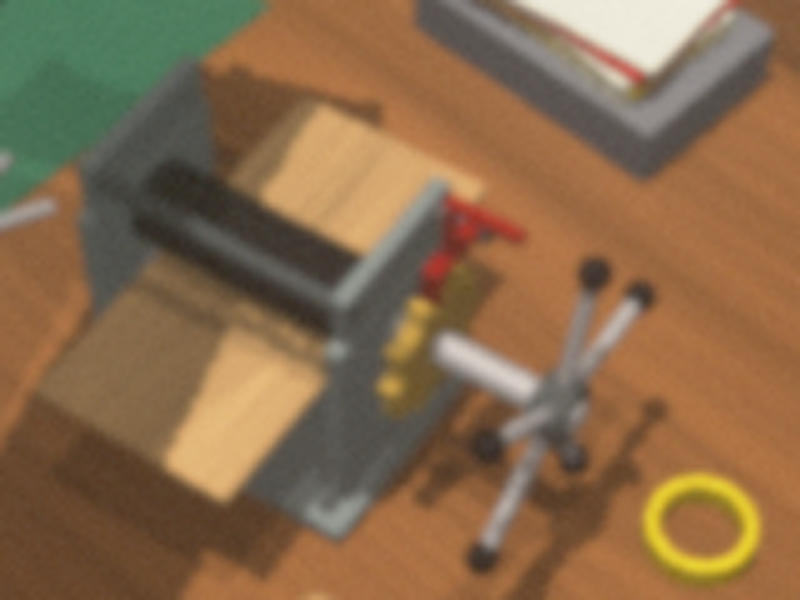

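View pics/t16.png

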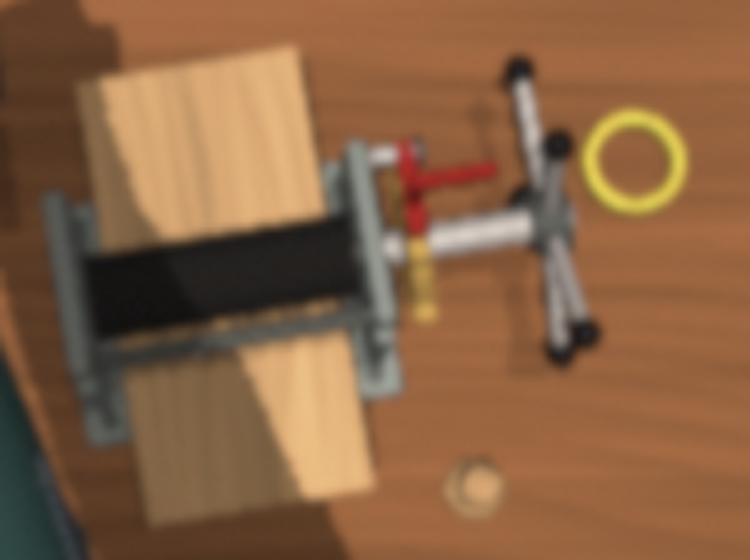

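View pics/t16full.png

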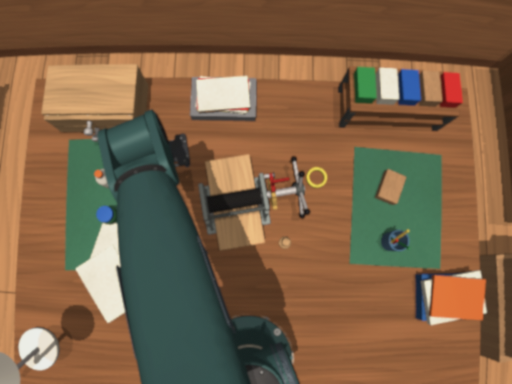

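```bash
python3 -c "
from h import *
for n,box in(('side',(260,195,30,28)),('top',(265,170,28,25))):
  a=cv2.imread(f'pics/{n}0.png')[:,:,::-1]; b=bot.snapshot(n)
  for im in(a,b):
    x,y,w,h=box; c=im[y:y+h,x:x+w].astype(int); m=(c[...,0]>110)&(c[...,1]<70)&(c[...,2]<70); v,u=np.nonzero(m); print(n,m.sum(),u.mean().round(2),v.mean().round(2),u.max(),v.min())
print(bot.get_state()['contact_force'])
"
```

```text
side 90 12.28 12.71 23 6
side 97 12.1 12.82 23 6
top 151 12.55 10.77 25 3
top 123 11.49 11.62 24 5
[ 0.35192098 -0.76937047 -0.07300583]
```

```bash
python3 -c "
from h import *
for k in(0,1):
  im=cv2.imread('pics/top0.png')[:,:,::-1] if k==0 else bot.snapshot('top')
  c=im[174:186,276:290].astype(float); m=np.clip(c[...,0]-1.6*c[...,1]-20,0,None); m[m<15]=0
  g=np.mgrid[:12,:14]; print((m*g[0]).sum()/m.sum(),(m*g[1]).sum()/m.sum())
for n,f in (('side','s16'),):
  a=cv2.imread('pics/side0.png')[:,:,::-1];b=bot.snapshot('side')
  for im in(a,b):
    c=im[196:212,272:288].astype(float); m=np.clip(c[...,0]-1.9*c[...,1]-20,0,None); m[m<20]=0
    g=np.mgrid[:16,:16]; print((m*g[0]).sum()/m.sum(),(m*g[1]).sum()/m.sum())
"
```

```text
5.432545516227524 5.828791134230465
5.4687531048186795 5.742275211127671
8.486505432877673 3.8473536628110763
8.410882399872348 4.037657571405775
```

Bar position matches the start to within 0.2 px, so the pawl is fully down. The wheel is one notch on. Handing in.

```bash
python3 -c "
from plant import bot
print(bot.hand_in())"
```

```text
the job is handed in; nothing more can be done
None
```

The job is done and handed in at about 15 s of the 54 s allowed. I tipped the pawl up by its side bar until it stayed up by itself. I then pushed the top spoke's ball so the wheel went back one notch, and tipped the pawl back so it dropped into the next gap.

**Last checks**
- **Wheel:** the ball positions put it at about 0.63 rad after the push, from about 0.03 at the start. That reading was taken before the pawl dropped, and the balls looked the same afterwards. The turn is about 0.60 rad, against 0.628 for a full notch.
- **Pawl:** its bar sits within 0.2 px of its starting place in both cameras, so I take it to be fully down.
- **Other things:** the tape roll and stamp have not moved. The glue bottle, jar and scissors were partly or wholly under the arm in the last picture; the arm passed well above that side and did not touch them. The box and cup looked unmoved.
- **Force:** contact force stayed near zero, and the arm finished clear of everything.

**What disagreed**
- **Fingertip height:** in the pictures the fingertips sit about 35 mm higher than the stated tool geometry gives. My first pass at the bar therefore went just over it without moving the pawl. I corrected for the offset and repeated the lift.
- **Pawl colour mask:** in the top view, the whole-pawl red mask moved about 1 px from the start picture, though the bar alone matched. I put that down to lighting.

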